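Weigh the lidded pot on the sprung hook scale

ROBOT

A 6-joint arm with a two-finger parallel gripper is mounted at the origin on the work surface. World frame = base frame: x ahead of the robot, y to its left, z up, the work surface at z = 0. Lengths are in m, angles in rad, forces in N, time in s.
With the tool pointing down it reaches from about 0.425 to 0.95 m from the base axis. Payload 3.5 kg.
Tool frame: the origin (TCP) lies at the very end of the fingers, on their centre line; the grasp point (between the pads) lies 19 mm behind it (ctrl.grip_point_offset is the distance from the TCP to the grasp point, in m); z points along the fingers, y is the line along which they close (so a half turn about z gives the same grasp; the last joint's range is limited). The gripper opens to 85 mm and grips with 20 to 120 N. Pads are 22 mm wide; open, the fingers measure 114 mm over their backs; the gripper's body (76 mm by 85 mm) begins 54 mm behind the grasp point. The pads swing forward as they close: fully open they stand 13 mm farther back than shut.
Start: joints at [-1.292, 0.286, 1.577, -0, 1.279, -0.15], TCP at [0.281, -0.614, 0.231] pointing down, gripper open.
Joint ranges: [-2.77, 2.77], [-0.9, 2.22], [0.21, 2.48], [-1.53, 4.67], [0.24, 2.81], [-2.84, 2.84]. Speed limits (rad/s): [2.79, 2.79, 3.14, 3.14, 3.14, 3.14].

INTERFACE

Orientations are given as a unit quaternion [x, y, z, w].
In Python, from plant import telemetry, vision, ctrl gives the robot as it stands.
- The arm moves only by the tool arm_command, never from a script. Its argument "series" is one flat list of numbers, 7 for each row, row after row: the shift along the tool's x, y, z in cm, then the turn, a rotation vector about the tool's x, y, z in degrees, then the closure, from 0 (fully open) to 1 (shut). A call has 1 to 10 rows; each row is the pose to reach, as a shift and turn from the pose commanded when the call began, along the tool's axes at that moment; what a row does not reach only later rows make up. A row lasts 1/12 s, in which the tool goes at most 41.7 mm and 7.16 degrees, less where a joint would pass 70% of its speed; a pose out of reach is approached as far as the arm can. A call with a gripper value outside its range is refused whole. The fingers move at their own pace and stop on an object; "force" is the grip in N (left out, the last holds). Time passes only in rows, so rows that repeat a pose let the fingers close. It gives the time, the measured TCP pose, the force, the opening and the grip force at its end, in the units of the state.
- telemetry.get_state(): the state, without advancing time (a new reading comes with each control period).
- vision.read_camera(name): name is "scene" or "top" or "wrist"; returns a dict with "color" (384x512x3 uint8, blue, green, red), "K" (3x3 intrinsics, pixels), "D" ([k1, k2, p1, p2, k3] as OpenCV has them; the pictures are not rectified), "rvec" (rotation vector, rad) and "tvec" (3), from world to camera coordinates, as OpenCV has them; the wrist camera has in their place "T_tool_cam" (4x4, takes a point from camera to tool coordinates, whose origin is the TCP and whose axes are the flange's). Camera axes: x right, y down, z forward; pixel columns grow to the right and rows downward; lengths in m; the calibration is good to about 2 mm. A picture is of the moment at which its call begins: read the wrist's pose just before it. There is no depth.
- ctrl.sign_off(): hands the job in; it is judged then, once.
The state is a dict: "time": time; "qpos": joint angles; "dq": joint speeds; "joint_efforts": joint torques, N m; "eef_pos": TCP position; "tcp_rot": TCP orientation; "contact_force": force on the tool from outside, world axes, zero at the start; "wrist_torque": the same for the moment, N m; "opening": opening from 0.0 (shut) to 1.0 (fully open); "finger_force": force on a finger pad.
Only numpy, scipy, OpenCV 4.12 (cv2) and the standard library are available. Lean on these libraries where they do the work, as an engineer would, in place of code of your own. Each camera call takes 0.05 s, during which the arm holds its last target. There are 200 camera calls.

TASK

Weigh the lidded pot: lift it by its wooden grip, keep it upright, pass its bail over the hook of the sprung scale, and let it down slowly until the scale carries the whole weight, and only then let go, so that the pointer creeps to its reading and neither drops nor springs back as the pot is released. Leave the pot hanging still and free, do not push the hook to the bottom of its travel or press on the scale with the gripper, and leave the other things on the table where they are.

Things in the scene. Friction and masses are not known exactly. Their poses are not given: they have to be found in the camera images.
- stand: Sprung scale fixed to the table: grey foot 150 x 200 x 16 mm, steel column 28 mm square to 345 mm, red carriage 56 x 50 x 50 mm sliding on it; its 8 mm round arm runs along the stand's own -x to an upturned hook. White tick plate with red pointer (ticks 10 mm apart, zero on top) reaches 98 mm to the +y side. Origin: underside, on the column axis; z up.
- hook (a joint): How far carriage, hook and pointer are pushed down, m: 0 unloaded at the upper stop, 0.100 at the bottom stop. The spring gives 1 mm per 0.12 N (120 N/m, 0.1 N preload, light damping). The pot's weight decides the reading, about 15 to 78 mm.
- hook_seat (a point): Lowest point of the hook's V-shaped seat, on top of the bar, where the bail comes to rest; 140 mm from the column axis along the stand's -x, 265 mm high unloaded; goes down with the hook. The 8 mm bar rises from it 18 mm over 28 mm both ways: on the stand's -x side to the free tip, on the +x side to the level arm leading to the carriage.
- hook_tip (a point): Centre of the hook's free round tip (radius 4 mm), 28 mm farther along the stand's -x than the seat and 14 mm higher than point hook_seat; the tip's top is 18 mm above hook_seat.
- pot: Stainless pot, fixed lid, 108 mm across (120 with bail), lid top at 80 mm; weight unknown, 0.2 to 0.95 kg. A stiff bail of 8 mm bar in the pot's y-z plane rises from both sides (y = +-56 mm) like a gable to a peak; the window below it, open along x, is 66 mm high. To hang it, turn its x axis along the hook arm (either way round). Origin: centre of the underside, z up.
- pot_eye (a point): Underside of the bail's peak, 146 mm above the pot's underside, on its axis: this comes down onto hook_seat (seated, it rests about 4 mm above that point, as both are V-shaped).
- pot_grip (a point): Where to grasp: in the wooden grip above the bail's peak, 178 mm above the pot's underside. The grip is a block 24 mm (pot's x) x 18 mm (pot's y) x 45 mm high, from 152 to 197 mm; close the fingers along the pot's y axis, so that they stay clear of the hook.
- jar: Glass jar with clamp lid, 76 mm across, 90 mm high; bystander. Origin: centre of the underside.
- spoon: Wooden spoon 260 mm long lying on the table; bystander.
- shell_mold: Pink silicone shell mold, about 100 mm across, 19 mm high; bystander. Origin: underside.
- tulip_mold: Lilac silicone tulip mold, about 100 mm long, 27 mm high; bystander. Origin: underside.
- bowl: White bowl, 120 mm across, 50 mm high; bystander. Origin: centre of the underside.
- tin: Tin, 60 mm across, 75 mm high; bystander. Origin: centre of the underside.

How it is judged:
On the way, in this order (a step that is already met when the one before it is completed fails the run):
1. the pot is held with its bail around the hook, above the seat, the hook still unloaded (x of pot_eye in the frame of stand between -0.16 and -0.12 m and y of pot_eye in the frame of stand between -0.02 and 0.02 m and z of pot_eye in the frame of hook_seat between 0 and 0.06 m and value of joint hook below 0.008 m), for 0.1 s.
2. the hook goes down under the pot while the pot is still held (value of joint hook above 0.01 m and contact force between the fingers and pot above 1 N), for 0.2 s.
At the end, for the whole second after the job is handed in: The pot hangs by its bail peak in the hook's seat (within 20 mm), upright within 0.2 rad, clear of the table, nearly still (under 0.05 m/s); the pointer rests (under 0.02 m/s) between 12 and 90 mm; the pot is released (distance between pot_eye and hook_seat below 0.02 m and value of joint hook between 0.012 and 0.09 m and velocity of joint hook between -0.02 and 0.02 m/s and linear speed of pot below 0.05 m/s and angle between pot's own z axis and vertical below 0.2 rad and height (world z) of pot above 0.02 m and contact force between pot and stand above 1.5 N); the robot touches nothing.
It fails at once if the pointer drops or springs faster than 0.06 m/s (velocity of joint hook above 0.06 m/s or velocity of joint hook below -0.06 m/s).
It fails at once if the hook is pushed to the bottom of its travel (beyond 95 mm) (value of joint hook above 0.095 m).
It fails at once if the gripper or arm presses on the scale with more than 3 N (contact force between any of the fingers, the arm and stand above 3 N).
It fails at once if the pot is tipped more than 0.5 rad (angle between pot's own z axis and vertical above 0.5 rad).
It fails at once if another thing on the table is moved by more than 30 mm (distance of any of jar, spoon, shell_mold, tulip_mold, bowl, tin from where it was at the start of the episode above 0.03 m).
It also fails if it takes over 64 s, if anything falls off the work surface, if the arm or the gripper's body presses on something with over 40 N, if the wrist force passes 120 N, or if a joint passes its speed limit or range.

## Working session

There is one attempt and no reset: what is moved stays moved. The work goes in short steps, Python scripts to look and compute and a tool call to move; the robot and the scene stay as the last step left them, time stands still between calls to the robot, and variables do not carry over. Pictures are saved under pics/ and viewed, at most 13 in all, crops included, and the job is handed in when it is done.

Besides the shell and the picture viewer there is one more tool, called after "Call:" as name(argument=value, ...) on one line, values as JSON. arm_command: Moves the arm, as the interface text tells. Its arguments: {"type":"object","properties":{"series":{"type":"array","items":{"type":"number"}},"force":{"type":"number"}},"required":["series"]}

```bash
mkdir -p pics; python3 - <<'E'
from plant import telemetry, vision, ctrl
import cv2,numpy as np
s=telemetry.get_state();print({k:np.round(v,3).tolist() for k,v in s.items()}, ctrl.grip_point_offset)
for n in("scene","top"):
    d=vision.read_camera(n);cv2.imwrite(f"pics/{n}0.png",d["color"])
    np.savez(f"{n}0.npz",**{k:v for k,v in d.items() if k!='name'})
    R=cv2.Rodrigues(np.array(d["rvec"]))[0];print(n,-R.T@np.array(d["tvec"]).ravel(),d["K"],d["D"])
E
```

```text
{'time': 0.0, 'qpos': [-1.292, 0.287, 1.578, -0.0, 1.279, -0.15], 'dq': [0.001, -0.001, 0.0, -0.0, -0.001, 0.002], 'joint_efforts': [-0.0, -40.598, -29.263, -0.0, 0.006, -0.0], 'eef_pos': [0.28, -0.613, 0.23], 'tcp_rot': [0.977, 0.213, -0.0, -0.001], 'contact_force': [-0.688, -0.441, 0.567], 'wrist_torque': [-0.042, 0.002, -0.033], 'finger_force': 0.0, 'opening': 1.002} 0.0187
scene [ 1.20022864 -0.61909446  1.08603431] [[382.35376669   0.         256.55709902]
 [  0.         382.35376669 189.02061435]
 [  0.           0.           1.        ]] [-0.01812865  0.          0.          0.          0.        ]
top [ 0.389542   -0.02855377  1.66618665] [[468.43624792   0.         264.89660013]
 [  0.         468.43624792 192.6187971 ]
 [  0.           0.           1.        ]] [-0.06363325  0.          0.          0.          0.        ]
```

View pics/scene0.png

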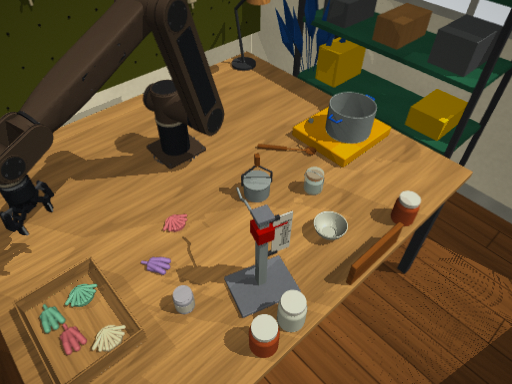

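View pics/top0.png

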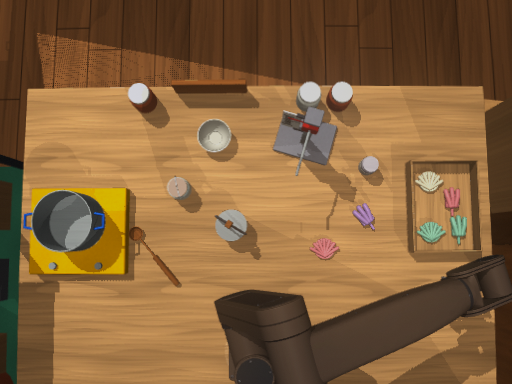

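The scene view shows the pot at about (257,185) with its grip at (257,160), and the stand at (262,260) with its arm going up-left to about (240,188). In the top view the pot is at (231,226), the stand foot at (305,138) and the hook tip near (298,172). I'll enlarge both to measure.

```bash
python3 - <<'E'
import cv2,numpy as np
a=cv2.imread("pics/scene0.png")[145:320,215:305]; b=cv2.imread("pics/top0.png")[100:250,205:345]
A=cv2.resize(a,None,fx=3.4,fy=3.4,interpolation=cv2.INTER_CUBIC)
B=cv2.resize(b,None,fx=3.4,fy=3.4,interpolation=cv2.INTER_CUBIC)
c=np.zeros((600,800,3),np.uint8);c[:A.shape[0],:A.shape[1]]=A;c[:B.shape[0],310:310+B.shape[1]]=B
cv2.imwrite("pics/crop0.png",c)
E
```

```text
(no output)
```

View pics/crop0.png

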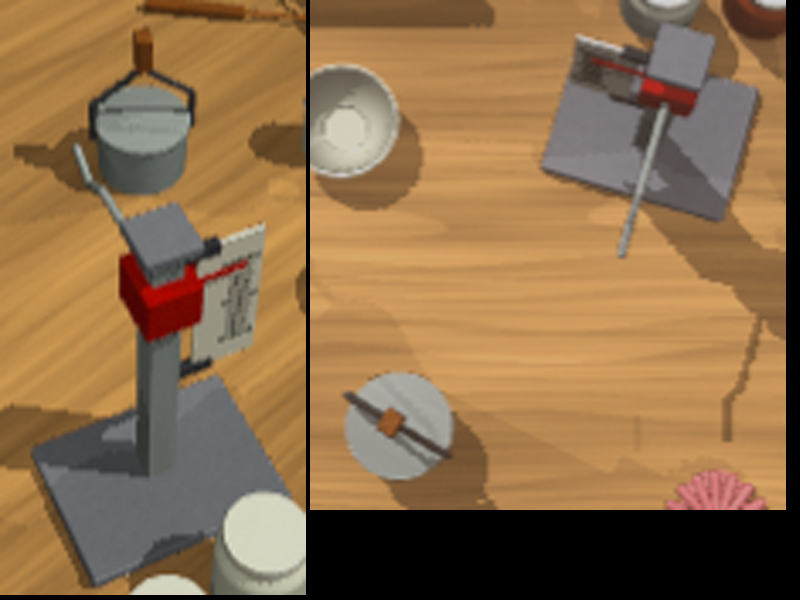

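The crop shows the tip at about (78,150) in the scene half and (622,255) in the top half. The grip top is at (143,34) and (391,422), and the bail shoulders and foot corners are clear too. Next I triangulate.

```bash
cat > h.py <<'E'
import numpy as np,cv2
from scipy.spatial.transform import Rotation as Ro
def ray(d,uv):
    p=cv2.undistortPoints(np.array([[uv]],float),np.array(d["K"]),np.array(d["D"]))[0,0]
    if "rvec" in d:
        R=cv2.Rodrigues(np.array(d["rvec"]))[0];o=-R.T@np.array(d["tvec"]).ravel();v=R.T@np.r_[p,1]
    else:
        T=np.array(d["T"]);o=T[:3,3];v=T[:3,:3]@np.r_[p,1]
    return o,v/np.linalg.norm(v)
def tri(rs):
    A=sum(np.eye(3)-np.outer(v,v) for o,v in rs);b=sum((np.eye(3)-np.outer(v,v))@o for o,v in rs)
    X=np.linalg.solve(A,b);e=[np.linalg.norm((np.eye(3)-np.outer(v,v))@(X-o)) for o,v in rs]
    return X,max(e)
def plane(r,z): o,v=r;return o+v*(z-o[2])/v[2]
def wrist(vision,telemetry):
    s=telemetry.get_state();d=dict(vision.read_camera("wrist"))
    T=np.eye(4);T[:3,:3]=Ro.from_quat(s["tcp_rot"]).as_matrix();T[:3,3]=s["eef_pos"]
    d["T"]=T@np.array(d["T_tool_cam"]);return d
E
python3 - <<'E'
from h import *
S=dict(np.load("scene0.npz"));T=dict(np.load("top0.npz"))
f=lambda u,v:((u+.5)/3.4-.5+215,(v+.5)/3.4-.5+145)
g=lambda u,v:((u-310+.5)/3.4-.5+205,(v+.5)/3.4-.5+100)
P=dict(tip=((78,150),(622,255)),gripmid=((143,50),(392,424)),bailA=((93,104),(345,396)),bailB=((193,92),(450,457)),
 bailA2=((193,92),(345,396)),bailB2=((93,104),(450,457)),cap=((160,239),(682,58)),lidc=((143,117),(399,425)))
for k,(a,b) in P.items():
    X,e=tri([ray(S,f(*a)),ray(T,g(*b))]);print(k,X.round(4),round(e,4))
for c in((543,168),(720,219),(760,95)):print("footT",plane(ray(T,g(*c)),.016).round(4))
for c in((33,452),(218,376),(97,585)):print("footS",plane(ray(S,f(*c)),.016).round(4))
print("colbase",plane(ray(S,f(157,468)),.016))
E
```

```text
tip [ 0.581  -0.1272  0.2752] 0.0019
gripmid [0.4364 0.0823 0.1731] 0.0012
bailA [0.4347 0.0859 0.1045] 0.0555
bailB [0.4452 0.0709 0.1257] 0.0581
bailA2 [0.4656 0.1329 0.1012] 0.0
bailB2 [0.4073 0.0326 0.1047] 0.0036
cap [ 0.7414 -0.1777  0.3365] 0.0005
lidc [0.4381 0.0823 0.0753] 0.0009
footT [ 0.7081 -0.0656  0.016 ]
footT [ 0.6528 -0.2508  0.016 ]
footT [ 0.7854 -0.2961  0.016 ]
footS [ 0.6583 -0.2546  0.016 ]
footS [ 0.7132 -0.0656  0.016 ]
footS [ 0.798 -0.296  0.016]
colbase [ 0.74836237 -0.17950792  0.016     ]
```

```bash
cat >> h.py <<'E'
def rel(s,pos,yawx):
    """shift (cm) and turn (deg) in tool axes to reach pos, tool down with x axis at yawx deg"""
    R=Ro.from_quat(s["tcp_rot"]);c,t=np.cos(np.radians(yawx)),np.sin(np.radians(yawx))
    G=Ro.from_matrix(np.array([[c,t,0],[t,-c,0],[0,0,-1]]))
    return (R.inv().apply(np.array(pos)-s["eef_pos"])*100).round(2),(R.inv()*G).as_rotvec(degrees=True).round(2)
E
python3 - <<'E'
from h import *
from plant import telemetry
s=telemetry.get_state();print(rel(s,(.45,-.1,.30),-30.2))
E
```

```text
(array([ 36.76, -39.65,  -6.9 ]), array([-1.200e-01,  4.000e-02,  5.477e+01]))
```

Call:
arm_command(series=[36.8, -39.6, -6.9, 0, 0, 54.8, 0, 36.8, -39.6, -6.9, 0, 0, 54.8, 0, 36.8, -39.6, -6.9, 0, 0, 54.8, 0, 36.8, -39.6, -6.9, 0, 0, 54.8, 0, 36.8, -39.6, -6.9, 0, 0, 54.8, 0, 36.8, -39.6, -6.9, 0, 0, 54.8, 0, 36.8, -39.6, -6.9, 0, 0, 54.8, 0, 36.8, -39.6, -6.9, 0, 0, 54.8, 0, 36.8, -39.6, -6.9, 0, 0, 54.8, 0, 36.8, -39.6, -6.9, 0, 0, 54.8, 0])

```text
time: 0.93
eef_pos: [0.41, -0.2212, 0.2837]
tcp_rot: [0.965, -0.261, -0.0, -0.0]
contact_force: [0.7, -0.3, 0.4]
opening: 1.002
finger_force: 0.0
```

```bash
python3 - <<'E'
from h import *
from plant import telemetry
s=telemetry.get_state();print(s["time"],s["eef_pos"],s["qpos"]);print(rel(s,(.437,.02,.30),-30.2))
E
```

```text
0.9333 [ 0.41003031 -0.22115434  0.28367898] [-7.13037835e-01 -2.29829159e-01  2.00915316e+00  1.58501068e-04
  1.36271056e+00  1.38613206e+00]
(array([ -9.83, -22.19,  -1.62]), array([-0.01,  0.02, -0.08]))
```

Call:
arm_command(series=[-9.8, -22.2, -1.6, 0, 0, 0, 0, -9.8, -22.2, -1.6, 0, 0, 0, 0, -9.8, -22.2, -1.6, 0, 0, 0, 0, -9.8, -22.2, -1.6, 0, 0, 0, 0, -9.8, -22.2, -1.6, 0, 0, 0, 0, -9.8, -22.2, -1.6, 0, 0, 0, 0, -9.8, -22.2, -1.6, 0, 0, 0, 0, -9.8, -22.2, -1.6, 0, 0, 0, 0])

```text
time: 1.6
eef_pos: [0.4369, 0.0196, 0.2996]
tcp_rot: [0.966, -0.259, -0.0, 0.0]
contact_force: [0.2, -0.5, 0.5]
opening: 0.996
finger_force: 0.0
```

```bash
python3 - <<'E'
from h import *
from plant import telemetry,vision
s=telemetry.get_state();print(s["time"],s["eef_pos"],s["qpos"]);print(rel(s,(.437,.082,.27),-30.2))
d=wrist(vision,telemetry);cv2.imwrite("pics/w1.png",d["color"]);np.savez("w1.npz",**d);print(d["T_tool_cam"])
E
```

```text
1.6 [0.43694889 0.01959384 0.2996404 ] [-1.87790417e-01 -3.11892788e-01  2.04525300e+00 -3.13992126e-04
  1.40851143e+00  1.90626295e+00]
(array([-3.11, -5.41,  2.96]), array([0.02, 0.01, 0.22]))
[[-1.47265729e-03 -9.63064313e-01 -2.69267450e-01  6.87475865e-02]
 [ 9.99998848e-01 -1.31924542e-03 -7.50693818e-04  5.78270954e-04]
 [ 3.67736577e-04 -2.69268245e-01  9.63065147e-01 -1.42469497e-01]
 [ 0.00000000e+00  0.00000000e+00  0.00000000e+00  1.00000000e+00]]
```

View pics/w1.png

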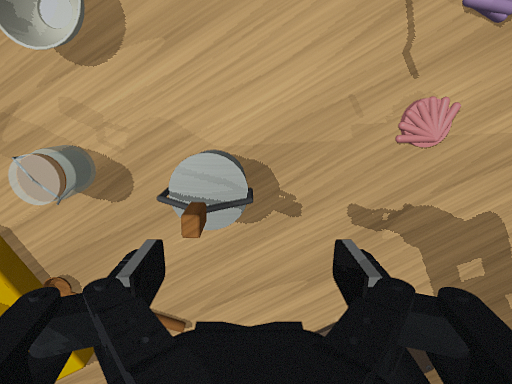

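The wrist view shows the grip at about (194,220), the bail shoulders at about (160,199) and (252,190), and the jar at the left. I'll combine this with the other views.

```bash
python3 - <<'E'
from h import *
S=dict(np.load("scene0.npz"));T=dict(np.load("top0.npz"));W=dict(np.load("w1.npz"))
def cen(d,x0,x1,y0,y1):
    h=cv2.cvtColor(d["color"],cv2.COLOR_BGR2HSV)[y0:y1,x0:x1]
    m=cv2.inRange(h,(4,150,40),(15,255,200))
    n,l,st,c=cv2.connectedComponentsWithStats(m);i=1+st[1:,4].argmax();return c[i]+[x0,y0],st[i]+np.array([x0,y0,0,0,0])
c=[cen(S,240,275,148,170),cen(T,220,240,215,235),cen(W,170,220,190,245)]
for a in c:print(a)
rs=[ray(d,a[0]) for d,a in zip((S,T,W),c)]
print("grip",tri(rs),tri(rs[:2]),tri(rs[1:]),tri(rs[::2]))
f=lambda u,v:((u+.5)/3.4-.5+215,(v+.5)/3.4-.5+145)
g=lambda u,v:((u-310+.5)/3.4-.5+205,(v+.5)/3.4-.5+100)
L=tri([ray(T,g(345,396)),ray(W,(160,199)),ray(S,f(193,92))]);R=tri([ray(T,g(450,457)),ray(W,(252,190)),ray(S,f(93,104))])
print(L,R);D=L[0]-R[0];print(np.degrees(np.arctan2(D[1],D[0])),np.hypot(*D[:2]),(L[0]+R[0])/2)
a,b=plane(ray(W,(160,199)),.105),plane(ray(W,(252,190)),.105);D=a-b;print(a,b,np.degrees(np.arctan2(D[1],D[0])),(a+b)/2)
E
```

```text
(array([256.51351351, 159.32432432]), array([254, 153,   6,  14,  74]))
(array([228.18918919, 223.94594595]), array([225, 220,   7,   8,  37]))
(array([193.20182094, 220.06069803]), array([181, 203,  25,  35, 659]))
grip (array([0.43655219, 0.08333437, 0.17342591]), np.float64(0.0006906647804107134)) (array([0.43673557, 0.08300317, 0.17329409]), np.float64(0.00024065401966150133)) (array([0.43681509, 0.08299619, 0.17613219]), np.float64(2.5279622233968194e-05)) (array([0.43571802, 0.08415462, 0.17205017]), np.float64(0.00041105932133811873))
(array([0.46517327, 0.13266119, 0.1006514 ]), np.float64(0.001056121514503102)) (array([0.41174291, 0.02931889, 0.10648332]), np.float64(0.007414632326178453))
62.65998871862302 0.11633758556536469 [0.43845809 0.08099004 0.10356736]
[0.46498639 0.12985839 0.105     ] [0.41775313 0.02521892 0.105     ] 65.70603506075601 [0.44136976 0.07753865 0.105     ]
```

```bash
python3 - <<'E'
import cv2
a=cv2.imread("pics/w1.png")[140:245,145:265];cv2.imwrite("pics/w1c.png",cv2.resize(a,None,fx=5,fy=5,interpolation=cv2.INTER_CUBIC))
E
```

```text
(no output)
```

View pics/w1c.png

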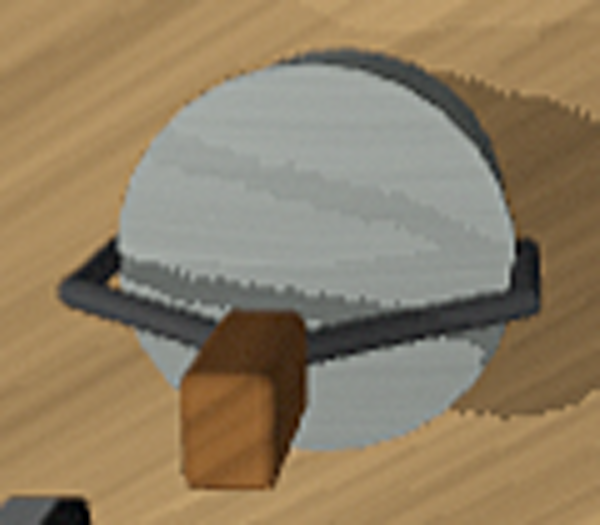

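The crop gives shoulders at (70,290) and (535,302), and the grip's top face between (183,378), (272,376), (275,487) and (185,487).

```bash
python3 - <<'E'
from h import *
W=dict(np.load("w1.npz"));T=dict(np.load("top0.npz"))
w=lambda u,v:((u+.5)/5-.5+145,(v+.5)/5-.5+140)
g=lambda u,v:((u-310+.5)/3.4-.5+205,(v+.5)/3.4-.5+100)
an=lambda D:np.degrees(np.arctan2(D[1],D[0])).round(2)
L,R=w(70,290),w(535,302)
print(tri([ray(W,L),ray(T,g(345,396))]),tri([ray(W,R),ray(T,g(450,457))]))
a,b=plane(ray(W,L),.104),plane(ray(W,R),.104);print(a,b,an(a-b),np.linalg.norm(a-b),(a+b)/2)
q=[plane(ray(W,w(*c)),.197) for c in((183,376),(272,376),(276,488),(185,488))]
print(np.round(q,4),np.mean(q,0),an(q[0]-q[1]),an(q[3]-q[2]),an(q[1]-q[2])-90)
E
```

```text
(array([0.46622218, 0.13351617, 0.09714424]), np.float64(0.0004974560097688033)) (array([0.40565499, 0.03112016, 0.10214295]), np.float64(0.0013944142708722683))
[0.46726536 0.13076157 0.104     ] [0.4066211 0.0321725 0.104    ] 58.4 0.11574770409487024 [0.43694323 0.08146704 0.104     ]
[[0.4513 0.082  0.197 ]
 [0.4431 0.0679 0.197 ]
 [0.424  0.0793 0.197 ]
 [0.4326 0.0941 0.197 ]] [0.43776965 0.08084432 0.197     ] 59.98 60.03 -120.88
```

```bash
python3 - <<'E'
from h import *
from plant import telemetry
s=telemetry.get_state();print(rel(s,(.437,.082,.23),-30.5),rel(s,(.437,.082,.161),-30.5))
E
```

```text
(array([-3.18, -5.51,  6.94]), array([0.04, 0.03, 0.39])) (array([-3.18, -5.51, 13.84]), array([0.04, 0.03, 0.39]))
```

Call:
arm_command(series=[-1.6, -2.8, 0.5, 0, 0, 0.4, 0, -3.2, -5.5, 2, 0, 0, 0.4, 0, -3.2, -5.5, 5, 0, 0, 0.4, 0, -3.2, -5.5, 8, 0, 0, 0.4, 0, -3.2, -5.5, 11, 0, 0, 0.4, 0, -3.2, -5.5, 13, 0, 0, 0.4, 0, -3.2, -5.5, 13.8, 0, 0, 0.4, 0, -3.2, -5.5, 13.8, 0, 0, 0.4, 0, -3.2, -5.5, 13.8, 0, 0, 0.4, 0.2], force=80)

```text
time: 2.4
eef_pos: [0.4378, 0.0805, 0.1624]
tcp_rot: [0.964, -0.265, 0.0, 0.0]
contact_force: [0.6, 0.0, -0.2]
opening: 0.883
finger_force: 0.0
```

Call:
arm_command(series=[0, 0, 0, 0, 0, 0, 0.5, 0, 0, 0, 0, 0, 0, 0.8, 0, 0, 0, 0, 0, 0, 1, 0, 0, 0, 0, 0, 0, 1, 0, 0, 0, 0, 0, 0, 1, 0, 0, 0, 0, 0, 0, 1, 0, 0, 0, 0, 0, 0, 1, 0, 0, 0, 0, 0, 0, 1])

```text
time: 3.07
eef_pos: [0.4381, 0.0817, 0.1629]
tcp_rot: [0.964, -0.264, 0.001, -0.0]
contact_force: [1.1, 1.3, 4.3]
opening: 0.193
finger_force: 78.9
```

```bash
python3 - <<'E'
from h import *
from plant import telemetry,vision
s=telemetry.get_state();print({k:np.round(v,4).tolist() for k,v in s.items()})
E
```

```text
{'time': 3.0667, 'qpos': [-0.0443, -0.1689, 2.1843, 0.0003, 1.1239, 2.0609], 'dq': [-0.0028, 0.0002, -0.0006, -0.0001, 0.0017, -0.0021], 'joint_efforts': [-0.3394, -18.7173, -24.7455, -0.1768, 0.1263, -0.0152], 'eef_pos': [0.4381, 0.0817, 0.1629], 'tcp_rot': [0.9645, -0.2641, 0.0011, -0.0004], 'contact_force': [1.054, 1.2741, 4.2744], 'wrist_torque': [0.0934, -0.0894, -0.0279], 'finger_force': 78.9039, 'opening': 0.1933}
```

Call:
arm_command(series=[0, 0, -0.5, 0, 0, 0, 1, 0, 0, -1.5, 0, 0, 0, 1, 0, 0, -3.5, 0, 0, 0, 1, 0, 0, -6, 0, 0, 0, 1, 0, 0, -8.5, 0, 0, 0, 1, 0, 0, -11, 0, 0, 0, 1, 0, 0, -13.5, 0, 0, 0, 1, 0, 0, -15.2, 0, 0, 0, 1, 0, 0, -15.7, 0, 0, 0, 1, 0, 0, -15.7, 0, 0, 0, 1])

```text
time: 3.9
eef_pos: [0.4376, 0.0815, 0.3202]
tcp_rot: [0.964, -0.264, 0.001, -0.0]
contact_force: [-0.3, -0.2, -2.0]
opening: 0.202
finger_force: 78.2
```

Call:
arm_command(series=[0, 0, 0, 0, 0, 0, 1, 0, 0, 0, 0, 0, 0, 1, 0, 0, 0, 0, 0, 0, 1])

```text
time: 4.15
eef_pos: [0.4364, 0.0815, 0.3168]
tcp_rot: [0.964, -0.264, -0.002, 0.0]
contact_force: [0.4, -0.3, -3.0]
opening: 0.196
finger_force: 78.2
```

```bash
python3 - <<'E'
from h import *
from plant import telemetry,vision
s=telemetry.get_state();print({k:np.round(s[k],4).tolist() for k in("eef_pos","contact_force","wrist_torque","tcp_rot","finger_force")})
d=wrist(vision,telemetry);cv2.imwrite("pics/w2.png",d["color"]);np.savez("w2.npz",**d)
col=np.array([.741,-.178]);
for yaw in(-17.5,):
    x=np.array([np.cos(np.radians(yaw)),np.sin(np.radians(yaw))])
    for dd in(.24,.2,.14):
        p=col-dd*x;print(dd,p,rel(s,(*p,.32),yaw))
E
```

```text
{'eef_pos': [0.4364, 0.0815, 0.3168], 'contact_force': [0.3962, -0.2776, -2.9942], 'wrist_torque': [0.0142, -0.0022, 0.0081], 'tcp_rot': [0.9645, -0.2641, -0.0019, 0.0004], 'finger_force': 78.2411}
0.24 [ 0.51210793 -0.10583061] (array([16.06, 12.27, -0.35]), array([  0.08,   0.2 , -13.13]))
0.2 [ 0.55025661 -0.11785884] (array([19.95, 11.36, -0.37]), array([  0.08,   0.2 , -13.13]))
0.14 [ 0.60747963 -0.13590119] (array([25.79,  9.99, -0.39]), array([  0.08,   0.2 , -13.13]))
```

View pics/w2.png

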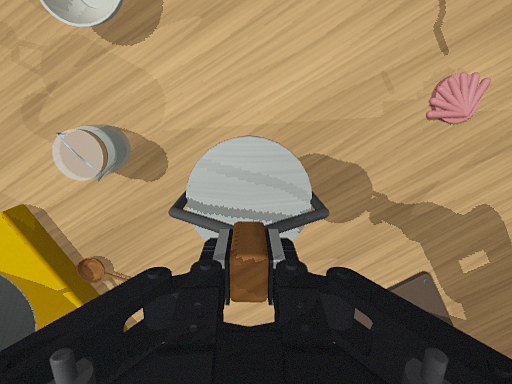

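The pot is held squarely by its grip at about (250,262), with the bail shoulders level at (172,210) and (326,212). It weighs about 3.4 N, so I expect a reading of about 27 mm. Next I go to the position in front of the hook.

Call:
arm_command(series=[0.5, 0.4, 0, 0, 0, -0.5, 1, 1.9, 1.5, -0.1, 0, 0, -1.5, 1, 4, 3.1, -0.1, 0, 0, -3, 1, 6.5, 5, -0.2, 0, 0, -5, 1, 9, 6.9, -0.2, 0, 0, -7.5, 1, 11.5, 8.8, -0.2, 0, 0, -10, 1, 13.6, 10.4, -0.2, 0, 0, -12, 1, 15.2, 11.6, -0.2, 0, 0, -13, 1, 16, 12.2, -0.2, 0, 0, -13, 1, 16, 12.2, -0.2, 0, 0, -13, 1])

```text
time: 5.03
eef_pos: [0.5131, -0.1069, 0.32]
tcp_rot: [0.988, -0.155, -0.001, 0.0]
contact_force: [-0.5, 0.8, -1.6]
opening: 0.2
finger_force: 78.3
```

```bash
python3 - <<'E'
from h import *
from plant import telemetry,vision
s=telemetry.get_state();print({k:np.round(s[k],4).tolist() for k in("eef_pos","contact_force","wrist_torque","tcp_rot","finger_force")})
d=wrist(vision,telemetry);np.savez("w3.npz",**d)
a=vision.read_camera("scene");np.savez("scene3.npz",**a);b=vision.read_camera("top");np.savez("top3.npz",**b)
c=np.zeros((600,800,3),np.uint8)
r=lambda x,f:cv2.resize(x,None,fx=f,fy=f,interpolation=cv2.INTER_CUBIC)
A=r(a["color"][120:295,180:305],3.4);B=r(d["color"][:,:],.7);C=r(b["color"][110:195,260:345],3.4)
c[:A.shape[0],:A.shape[1]]=A;c[:B.shape[0],430:430+B.shape[1]]=B;c[300:300+C.shape[0],430:430+C.shape[1]]=C
cv2.imwrite("pics/c3.png",c)
E
```

```text
{'eef_pos': [0.5131, -0.1069, 0.32], 'contact_force': [-0.4665, 0.7906, -1.5744], 'wrist_torque': [0.0491, 0.0743, -0.0064], 'tcp_rot': [0.988, -0.1547, -0.0007, 0.0001], 'finger_force': 78.2708}
```

View pics/c3.png

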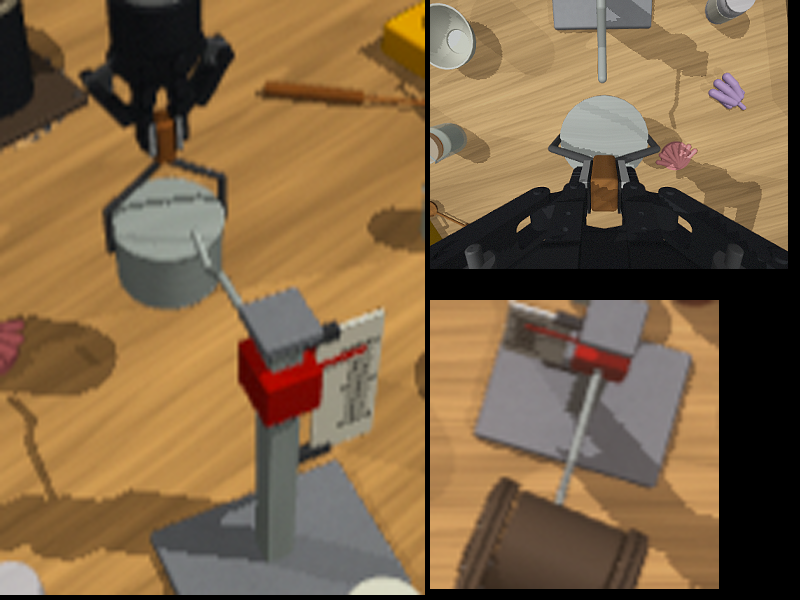

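The wrist view shows the hook rod vertical, ending at full-resolution pixel (246,114), straight ahead of the pot. In the scene view the pot is upright, with the tip at about (237,188). I'll measure the lateral offset precisely.

```bash
python3 - <<'E'
from h import *
W=dict(np.load("w3.npz"));S=dict(np.load("scene0.npz"));T=dict(np.load("top0.npz"))
m=cv2.cvtColor(W["color"],cv2.COLOR_BGR2HSV)[:,:,1]<60
P=[]
for r in range(48,122,6):
    c=np.where(m[r,225:268])[0]+225
    if len(c):P.append((c.mean(),r));print(r,c.min(),c.max())
f=lambda u,v:((u+.5)/3.4-.5+215,(v+.5)/3.4-.5+145)
g=lambda u,v:((u-310+.5)/3.4-.5+205,(v+.5)/3.4-.5+100)
wt=ray(W,(P[-1][0],115))
for rs in([wt,ray(S,f(78,150))],[wt,ray(S,f(78,150)),ray(T,g(622,253))]):
    X,e=tri(rs);print("tip",X,e)
# in-tool lateral (tool y) of tip, grip in same camera: 
E1=np.load("w3.npz")["T"]; Tt=E1@np.linalg.inv(W["T_tool_cam"])
for u,z in((P[-1],.279),(P[4],.265),(P[0],.283)):
    p=plane(ray(W,u),z);print(u,p.round(4),(np.linalg.inv(Tt)@np.r_[p,1]).round(4))
X1=np.linalg.inv(Tt)@np.r_[X,1];print("tip in tool",X1)
h=cv2.inRange(cv2.cvtColor(W["color"],cv2.COLOR_BGR2HSV)[215:305,200:290],(4,120,30),(16,255,220))
n,l,st,c=cv2.connectedComponentsWithStats(h);i=1+st[1:,4].argmax();print(st[i]+np.array([200,215,0,0,0]),c[i]+[200,215])
E
```

```text
48 239 251
54 239 251
60 240 251
66 240 251
72 240 251
78 240 251
84 240 251
90 240 251
96 240 251
102 240 251
108 240 252
114 240 251
tip [ 0.57995556 -0.12570771  0.27348111] 0.0013463322822978687
tip [ 0.58095556 -0.12710237  0.27558825] 0.0018640472375763273
(np.float64(245.5), 114) [ 0.5797 -0.127   0.279 ] [ 0.0696 -0.0012  0.0409  1.    ]
(np.float64(245.5), 72) [ 0.6048 -0.135   0.265 ] [ 0.096  -0.0013  0.0549  1.    ]
(np.float64(245.0), 48) [ 0.6148 -0.1382  0.283 ] [ 0.1064 -0.0013  0.0369  1.    ]
tip in tool [ 0.07085984 -0.00153153  0.04435205  1.        ]
[ 229  222   40   80 2911] [248.47097217 262.7846101 ]
```

Call:
arm_command(series=[0.3, -0.1, 0, 0, 0, 0, 1, 1.2, -0.1, 0, 0, 0, 0, 1, 2.5, -0.1, 0, 0, 0, 0, 1, 4, -0.1, 0, 0, 0, 0, 1, 5.5, -0.1, 0, 0, 0, 0, 1, 7, -0.1, 0, 0, 0, 0, 1, 8.4, -0.1, 0, 0, 0, 0, 1, 9.4, -0.1, 0, 0, 0, 0, 1, 10, -0.1, 0, 0, 0, 0, 1, 10.1, -0.1, 0, 0, 0, 0, 1])

```text
time: 6.02
eef_pos: [0.6102, -0.1345, 0.3205]
tcp_rot: [0.988, -0.153, -0.0, -0.0]
contact_force: [-1.0, -0.5, -1.8]
opening: 0.198
finger_force: 78.3
```

Call:
arm_command(series=[0, 0, 0, 0, 0, 0, 1, 0, 0, 0, 0, 0, 0, 1, 0, 0, 0, 0, 0, 0, 1, 0, 0, 0, 0, 0, 0, 1])

```text
time: 6.35
eef_pos: [0.609, -0.1345, 0.3211]
tcp_rot: [0.988, -0.153, 0.0, 0.0]
contact_force: [-0.7, 0.3, -2.1]
opening: 0.197
finger_force: 78.3
```

```bash
cat > look.py <<'E'
import sys
from h import *
from plant import telemetry,vision
n=sys.argv[1]
s=telemetry.get_state();print({k:np.round(s[k],4).tolist() for k in("time","eef_pos","contact_force","wrist_torque","tcp_rot","finger_force","opening")})
d=wrist(vision,telemetry);np.savez(f"w{n}.npz",**d)
a=vision.read_camera("scene");np.savez(f"scene{n}.npz",**a)
c=np.zeros((600,800,3),np.uint8)
r=lambda x,f:cv2.resize(x,None,fx=f,fy=f,interpolation=cv2.INTER_CUBIC)
A=r(a["color"][140:290,190:305],4);B=r(d["color"][0:250,150:340],1.7)
c[:A.shape[0],:A.shape[1]]=A;c[:B.shape[0],470:470+B.shape[1]]=B
cv2.imwrite(f"pics/c{n}.png",c)
E
python3 look.py 4
```

```text
{'time': 6.35, 'eef_pos': [0.609, -0.1345, 0.3211], 'contact_force': [-0.6609, 0.2763, -2.0895], 'wrist_torque': [-0.0466, 0.0108, -0.0288], 'tcp_rot': [0.9882, -0.1532, 0.0001, 0.0], 'finger_force': 78.2713, 'opening': 0.1975}
```

View pics/c4.png

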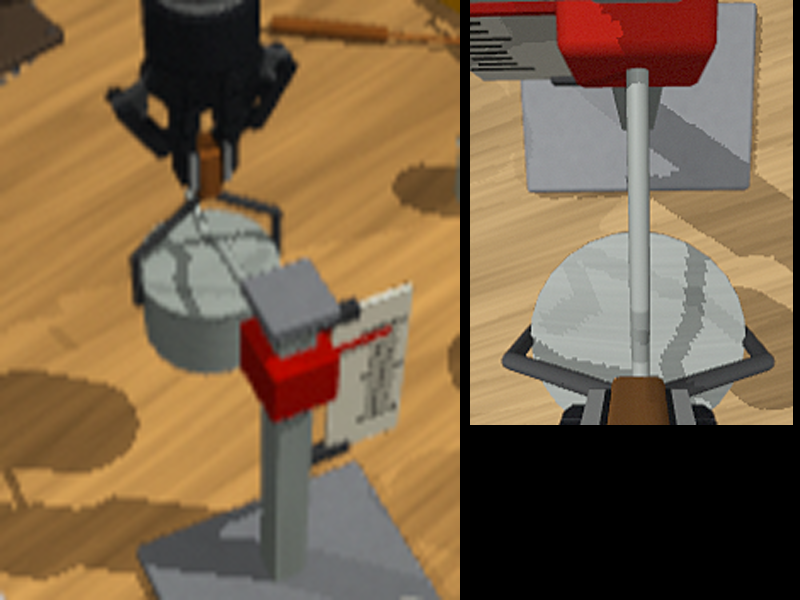

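The bail is now around the hook rod: the rod passes through the window in the wrist view, and the red pointer is still at zero. I'll lower it gently.

Call:
arm_command(series=[0, 0, 0.2, 0, 0, 0, 1, 0, 0, 0.5, 0, 0, 0, 1, 0, 0, 0.8, 0, 0, 0, 1, 0, 0, 1.1, 0, 0, 0, 1, 0, 0, 1.4, 0, 0, 0, 1, 0, 0, 1.7, 0, 0, 0, 1, 0, 0, 2, 0, 0, 0, 1, 0, 0, 2.2, 0, 0, 0, 1, 0, 0, 2.4, 0, 0, 0, 1, 0, 0, 2.5, 0, 0, 0, 1])

```text
time: 7.28
eef_pos: [0.6093, -0.1346, 0.2954]
tcp_rot: [0.988, -0.153, -0.0, -0.0]
contact_force: [0.0, -0.5, -1.9]
opening: 0.202
finger_force: 78.3
```

Call:
arm_command(series=[0, 0, 0, 0, 0, 0, 1, 0, 0, 0, 0, 0, 0, 1, 0, 0, 0, 0, 0, 0, 1, 0, 0, 0, 0, 0, 0, 1])

```text
time: 7.62
eef_pos: [0.6095, -0.1347, 0.2961]
tcp_rot: [0.988, -0.153, 0.0, 0.0]
contact_force: [0.8, 0.4, -2.5]
opening: 0.2
finger_force: 78.3
```

Call:
arm_command(series=[0, 0, 0, 0, 0, 0, 1, 0, 0, 0, 0, 0, 0, 1, 0, 0, 0, 0, 0, 0, 1, 0, 0, 0, 0, 0, 0, 1])

```text
time: 7.95
eef_pos: [0.6094, -0.1346, 0.2959]
tcp_rot: [0.988, -0.153, 0.0, -0.0]
contact_force: [-0.3, 0.5, -2.3]
opening: 0.203
finger_force: 78.3
```

Call:
arm_command(series=[0, 0, 0.1, 0, 0, 0, 1, 0, 0, 0.2, 0, 0, 0, 1, 0, 0, 0.3, 0, 0, 0, 1, 0, 0, 0.4, 0, 0, 0, 1, 0, 0, 0.5, 0, 0, 0, 1, 0, 0, 0.6, 0, 0, 0, 1, 0, 0, 0.7, 0, 0, 0, 1, 0, 0, 0.8, 0, 0, 0, 1, 0, 0, 0.9, 0, 0, 0, 1, 0, 0, 1, 0, 0, 0, 1])

```text
time: 8.78
eef_pos: [0.6094, -0.1346, 0.2858]
tcp_rot: [0.988, -0.153, 0.0, 0.0]
contact_force: [-1.0, -0.4, -2.2]
opening: 0.198
finger_force: 78.3
```

Call:
arm_command(series=[0, 0, 0.1, 0, 0, 0, 1, 0, 0, 0.2, 0, 0, 0, 1, 0, 0, 0.3, 0, 0, 0, 1, 0, 0, 0.4, 0, 0, 0, 1, 0, 0, 0.5, 0, 0, 0, 1, 0, 0, 0.6, 0, 0, 0, 1, 0, 0, 0.7, 0, 0, 0, 1, 0, 0, 0.8, 0, 0, 0, 1, 0, 0, 0.8, 0, 0, 0, 1, 0, 0, 0.8, 0, 0, 0, 1])

```text
time: 9.62
eef_pos: [0.6094, -0.1347, 0.2779]
tcp_rot: [0.988, -0.153, 0.0, 0.0]
contact_force: [-0.6, -0.7, -1.3]
opening: 0.202
finger_force: 78.3
```

Call:
arm_command(series=[0, 0, 0, 0, 0, 0, 1, 0, 0, 0, 0, 0, 0, 1, 0, 0, 0, 0, 0, 0, 1, 0, 0, 0, 0, 0, 0, 1])

```text
time: 9.95
eef_pos: [0.6094, -0.1347, 0.2779]
tcp_rot: [0.988, -0.153, 0.0, 0.0]
contact_force: [-0.3, -1.7, -0.2]
opening: 0.198
finger_force: 78.3
```

```bash
python3 look.py 5
```

```text
{'time': 9.95, 'eef_pos': [0.6094, -0.1347, 0.2779], 'contact_force': [-0.292, -1.6925, -0.2029], 'wrist_torque': [-0.049, 0.082, 0.0236], 'tcp_rot': [0.9882, -0.1533, 0.0, 0.0], 'finger_force': 78.2934, 'opening': 0.198}
```

View pics/c5.png

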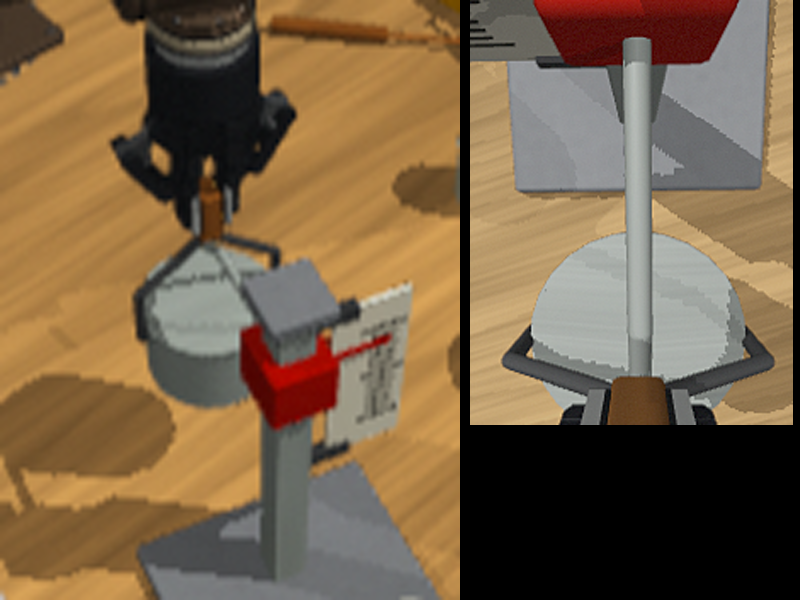

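The bail has seated and the pointer has moved about 9 mm, with the pot still held. I average the force now, because camera calls let time pass while the arm holds.

```bash
cat > avg.py <<'E'
import sys
from h import *
from plant import telemetry,vision
L=[]
for i in range(int(sys.argv[1])):
    vision.read_camera("scene");s=telemetry.get_state();L.append(np.r_[s["contact_force"],s["wrist_torque"],s["eef_pos"]])
L=np.array(L);print(s["time"],L.mean(0).round(4),L[:,:3].std(0).round(2))
E
python3 avg.py 16
```

```text
10.85 [-0.5812 -0.3757 -0.6772 -0.0857  0.0823  0.0013  0.6094 -0.1346  0.2779] [0.43 0.61 0.5 ]
```

Call:
arm_command(series=[0, 0, 0.1, 0, 0, 0, 1, 0, 0, 0.2, 0, 0, 0, 1, 0, 0, 0.3, 0, 0, 0, 1, 0, 0, 0.4, 0, 0, 0, 1, 0, 0, 0.5, 0, 0, 0, 1, 0, 0, 0.6, 0, 0, 0, 1, 0, 0, 0.7, 0, 0, 0, 1, 0, 0, 0.8, 0, 0, 0, 1, 0, 0, 0.8, 0, 0, 0, 1, 0, 0, 0.8, 0, 0, 0, 1])

```text
time: 11.68
eef_pos: [0.6094, -0.1346, 0.2699]
tcp_rot: [0.988, -0.153, 0.0, 0.0]
contact_force: [-0.1, -0.2, -0.6]
opening: 0.201
finger_force: 78.4
```

```bash
python3 avg.py 24
```

```text
12.8833 [-0.7118 -0.1275 -0.0289 -0.0867  0.1226  0.0078  0.6094 -0.1346  0.2699] [0.6  0.56 0.57]
```

The sideways force of about −0.65 N along the stand's x shows the bail bearing on the carriage-side slope, so it is about 2 mm too far in. I'll ease back 2 mm.

Call:
arm_command(series=[-0.1, 0, 0, 0, 0, 0, 1, -0.1, 0, 0, 0, 0, 0, 1, -0.2, 0, 0, 0, 0, 0, 1, -0.2, 0, 0, 0, 0, 0, 1, -0.2, 0, 0, 0, 0, 0, 1])

```text
time: 13.3
eef_pos: [0.6081, -0.1345, 0.2704]
tcp_rot: [0.988, -0.153, 0.001, 0.0]
contact_force: [2.4, -2.2, -0.7]
opening: 0.199
finger_force: 78.6
```

```bash
python3 avg.py 24
```

```text
14.5 [ 3.9615 -3.2859 -0.3532 -0.6341 -0.7585  0.0194  0.608  -0.1345  0.2702] [0.49 0.52 0.38]
```

Call:
arm_command(series=[0.05, 0, 0, 0, 0, 0, 1, 0.1, 0, 0, 0, 0, 0, 1, 0.15, 0, 0, 0, 0, 0, 1, 0.15, 0, 0, 0, 0, 0, 1, 0.15, 0, 0, 0, 0, 0, 1])

```text
time: 14.92
eef_pos: [0.6084, -0.1345, 0.2695]
tcp_rot: [0.988, -0.153, -0.001, 0.0]
contact_force: [0.7, -2.9, 0.3]
opening: 0.2
finger_force: 78.6
```

```bash
python3 avg.py 20
```

```text
15.9167 [-0.5228 -2.881  -0.1902 -0.5634  0.1235  0.0058  0.6086 -0.1344  0.2697] [0.63 0.49 0.39]
```

Call:
arm_command(series=[0, 0.05, 0, 0, 0, 0, 1, 0, 0.1, 0, 0, 0, 0, 1, 0, 0.1, 0, 0, 0, 0, 1, 0, 0.1, 0, 0, 0, 0, 1])

```text
time: 16.25
eef_pos: [0.6087, -0.1349, 0.2698]
tcp_rot: [0.988, -0.153, 0.0, -0.001]
contact_force: [0.3, -0.6, -1.1]
opening: 0.196
finger_force: 78.5
```

```bash
python3 avg.py 20
```

```text
17.25 [ 4.890e-02  5.990e-02 -3.228e-01 -9.700e-03 -8.500e-03 -3.000e-04
  6.087e-01 -1.353e-01  2.699e-01] [0.53 0.57 0.59]
```

Side forces and moments are now about zero, and about 0.3 N of vertical load remains. I'll lower 3 mm more.

Call:
arm_command(series=[0, 0, 0.05, 0, 0, 0, 1, 0, 0, 0.1, 0, 0, 0, 1, 0, 0, 0.15, 0, 0, 0, 1, 0, 0, 0.2, 0, 0, 0, 1, 0, 0, 0.25, 0, 0, 0, 1, 0, 0, 0.3, 0, 0, 0, 1, 0, 0, 0.3, 0, 0, 0, 1])

```text
time: 17.83
eef_pos: [0.6086, -0.1354, 0.2668]
tcp_rot: [0.988, -0.153, 0.0, -0.0]
contact_force: [0.6, 0.3, -0.4]
opening: 0.201
finger_force: 78.6
```

```bash
python3 avg.py 30
```

```text
19.3333 [ 0.5487  0.1736  0.0873  0.0534 -0.0934 -0.006   0.6086 -0.1354  0.2669] [0.4  0.43 0.45]
```

Call:
arm_command(series=[0, 0, 0.05, 0, 0, 0, 1, 0, 0, 0.1, 0, 0, 0, 1, 0, 0, 0.1, 0, 0, 0, 1, 0, 0, 0.1, 0, 0, 0, 1, 0, 0, 0.1, 0, 0, 0, 1, 0, 0, 0.1, 0, 0, 0, 1], force=40)

```text
time: 19.83
eef_pos: [0.6086, -0.1354, 0.2659]
tcp_rot: [0.988, -0.153, 0.0, 0.0]
contact_force: [0.4, -0.1, 0.3]
opening: 0.199
finger_force: 78.6
```

Call:
arm_command(series=[0, 0, 0, 0, 0, 0, 1, 0, 0, 0, 0, 0, 0, 1, 0, 0, 0, 0, 0, 0, 0.85, 0, 0, 0, 0, 0, 0, 0.84, 0, 0, 0, 0, 0, 0, 0.83, 0, 0, 0, 0, 0, 0, 0.82, 0, 0, 0, 0, 0, 0, 0.82, 0, 0, 0, 0, 0, 0, 0.82], force=20)

```text
time: 20.5
eef_pos: [0.6086, -0.1354, 0.2658]
tcp_rot: [0.988, -0.153, -0.0, 0.0]
contact_force: [0.5, -0.6, -0.2]
opening: 0.2
finger_force: 78.6
```

```bash
python3 avg.py 20
```

```text
21.5 [ 0.711   0.1364  0.1122  0.0385 -0.123   0.0028  0.6086 -0.1354  0.2659] [0.36 0.43 0.59]
```

Call:
arm_command(series=[0.03, 0, 0, 0, 0, 0, 0.82, 0.03, 0, 0, 0, 0, 0, 0.81, 0.03, 0, 0, 0, 0, 0, 0.805, 0.03, 0, 0, 0, 0, 0, 0.8, 0.03, 0, 0, 0, 0, 0, 0.795, 0.03, 0, 0, 0, 0, 0, 0.79, 0.03, 0, 0, 0, 0, 0, 0.785, 0.03, 0, 0, 0, 0, 0, 0.78, 0.03, 0, 0, 0, 0, 0, 0.77, 0.03, 0, 0, 0, 0, 0, 0.76])

```text
time: 22.33
eef_pos: [0.6089, -0.1356, 0.2659]
tcp_rot: [0.988, -0.153, 0.0, 0.0]
contact_force: [-0.1, 0.2, 0.7]
opening: 0.238
finger_force: 0.0
```

Call:
arm_command(series=[0, 0, 0, 0, 0, 0, 0.75, 0, 0, 0, 0, 0, 0, 0.74, 0, 0, 0, 0, 0, 0, 0.72, 0, 0, 0, 0, 0, 0, 0.7, 0, 0, 0, 0, 0, 0, 0.68, 0, 0, 0, 0, 0, 0, 0.66, 0, 0, 0, 0, 0, 0, 0.66, 0, 0, 0, 0, 0, 0, 0.66])

```text
time: 23.0
eef_pos: [0.6089, -0.1355, 0.2659]
tcp_rot: [0.988, -0.153, -0.0, -0.0]
contact_force: [-1.3, -1.0, -0.3]
opening: 0.336
finger_force: 0.0
```

```bash
python3 look.py 6
```

```text
{'time': 23.0, 'eef_pos': [0.6089, -0.1355, 0.2659], 'contact_force': [-1.2583, -1.0125, -0.3211], 'wrist_torque': [0.0179, 0.083, -0.0124], 'tcp_rot': [0.9882, -0.1532, -0.0, -0.0], 'finger_force': 0.0, 'opening': 0.3365}
```

View pics/c6.png

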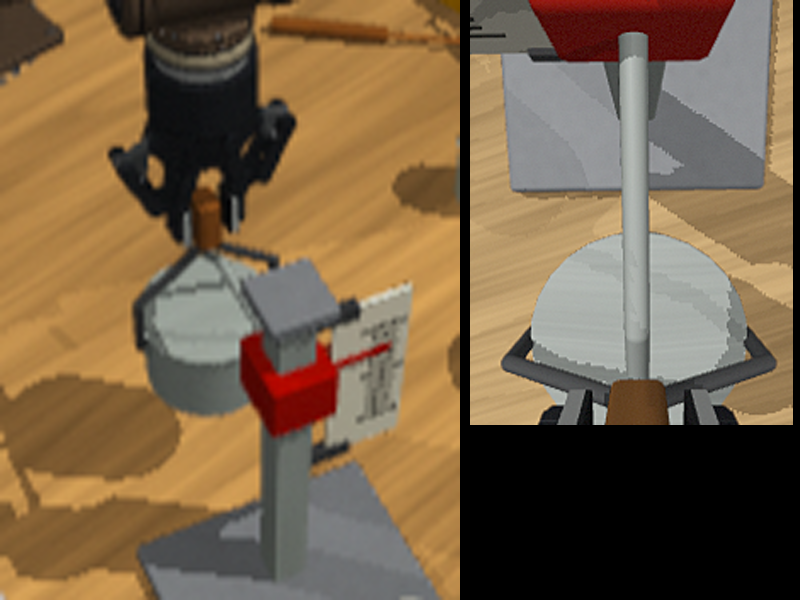

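The pot hangs on the hook with the fingers clear of the grip on both sides, and the pointer is steady at about 17–20 mm. Now I open wider and withdraw straight up.

Call:
arm_command(series=[0, 0, 0, 0, 0, 0, 0.55, 0, 0, 0, 0, 0, 0, 0.45, 0, 0, 0, 0, 0, 0, 0.35, 0, 0, -0.5, 0, 0, 0, 0.3, 0, 0, -1.5, 0, 0, 0, 0.3, 0, 0, -3, 0, 0, 0, 0.3, 0, 0, -5, 0, 0, 0, 0.3, 0, 0, -7, 0, 0, 0, 0.3, 0, 0, -9, 0, 0, 0, 0.3, 0, 0, -10, 0, 0, 0, 0.3])

```text
time: 23.93
eef_pos: [0.6097, -0.1358, 0.3706]
tcp_rot: [0.988, -0.153, 0.003, 0.001]
contact_force: [0.8, 0.4, 1.0]
opening: 0.698
finger_force: 0.0
```

Call:
arm_command(series=[-2, 0, -2, 0, 0, 0, 0.3, -4, 0, -3, 0, 0, 0, 0.3, -6, 0, -3, 0, 0, 0, 0.3, -8, 0, -3, 0, 0, 0, 0.3, -8, 0, -3, 0, 0, 0, 0.3, -8, 0, -3, 0, 0, 0, 0.3, -8, 0, -3, 0, 0, 0, 0.3, -8, 0, -3, 0, 0, 0, 0.3, -8, 0, -3, 0, 0, 0, 0.3])

```text
time: 24.68
eef_pos: [0.5332, -0.1116, 0.3954]
tcp_rot: [0.988, -0.153, -0.0, -0.0]
contact_force: [-0.4, 0.2, -0.4]
opening: 0.699
finger_force: 0.0
```

Call:
arm_command(series=[0, 0, 0, 0, 0, 0, 0.3, 0, 0, 0, 0, 0, 0, 0.3, 0, 0, 0, 0, 0, 0, 0.3, 0, 0, 0, 0, 0, 0, 0.3, 0, 0, 0, 0, 0, 0, 0.3, 0, 0, 0, 0, 0, 0, 0.3, 0, 0, 0, 0, 0, 0, 0.3, 0, 0, 0, 0, 0, 0, 0.3])

```text
time: 25.35
eef_pos: [0.5326, -0.1113, 0.3959]
tcp_rot: [0.988, -0.153, 0.0, 0.0]
contact_force: [-0.7, -0.9, 0.1]
opening: 0.7
finger_force: 0.0
```

```bash
python3 look.py 7; cp scene7.npz a.npz; python3 avg.py 6; python3 look.py 8; python3 -c "
import numpy as np
a=np.load('a.npz')['color'].astype(int);b=np.load('scene8.npz')['color'].astype(int);print((abs(a-b).max(2)[140:290,190:305]>25).sum())"
```

```text
{'time': 25.35, 'eef_pos': [0.5326, -0.1113, 0.3959], 'contact_force': [-0.6883, -0.9161, 0.0584], 'wrist_torque': [0.0262, -0.0115, 0.0144], 'tcp_rot': [0.9882, -0.1533, 0.0, 0.0], 'finger_force': 0.0, 'opening': 0.7}
25.75 [ 0.4132 -0.1845 -0.0963  0.0307 -0.0023 -0.032   0.5326 -0.1113  0.3959] [0.3  0.5  0.45]
{'time': 25.75, 'eef_pos': [0.5326, -0.1113, 0.3959], 'contact_force': [0.8645, -0.61, 0.4275], 'wrist_torque': [0.0273, 0.0069, -0.0197], 'tcp_rot': [0.9882, -0.1532, 0.0, -0.0], 'finger_force': 0.0, 'opening': 0.7008}
0
```

View pics/c8.png

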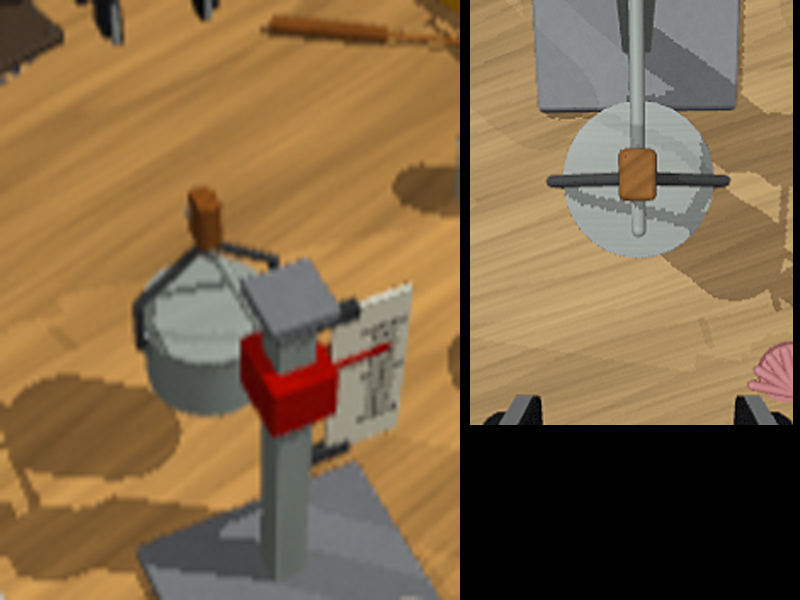

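The pot hangs upright and still: no pixels changed over 0.4 s. The bail is in the seat, the pointer is steady and the gripper is well clear, so I'm handing it in.

```bash
python3 -c "
from plant import ctrl
print(ctrl.sign_off())"
```

```text
the job is handed in; nothing more can be done
None
```

The pot hangs upright, still and released on the scale's hook, reading roughly 17–20 mm (about 0.23 kg), and the job is handed in; no verdict was shown.

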